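# Dominoes back into the screw-lid canister

## Task

Put the dominoes away: unscrew the canister's lid anticlockwise, taking fresh grips on its knob until it reaches its stop and lifts free, and rest it knob-up on the coaster to spare the gloss. Put every domino on the console into the canister, then set the lid back on at the angle it came off and screw it clockwise until you feel it stop, fully shut. Leave the remote, paperweight, dice box and clip where they are.

Things in the scene. Friction and masses are not known exactly. Their poses are not given: they have to be found in the camera images.
- canister: white ceramic canister, fixed, 124 mm across, 84 mm high to its shoulder, with a narrower neck above. Origin at the centre of its underside, z up. A rim round the neck (3 gaps, radius 56 mm, top at 109 mm) holds down the lid's 3 inner lugs; they sit at uneven angles, so the lid comes off and goes on at one angle only. A dark upright stripe on its side at its +x is the closed mark
- mouth (a point): centre of the canister's mouth, 113 mm above its origin; the mouth is 92 mm across, the inner floor 107 mm below it
- collar (a joint): aluminium screw collar under the lid; pegs on it grip the lid's lugs, so lid and collar turn together (play 0.03 rad). Value in rad: 0 = lid fully shut (hard stop), growing anticlockwise from above to 4.36 = open stop, where the lugs meet the gaps and the lid lifts straight off. It rises 4 mm on the way, has about 0.35 N m of friction and stays where left
- lid: grey-enamelled steel screw lid, 125 mm across, about 0.2 kg: skirt 27 mm deep, disc top at 32 mm, round knob above. Origin at the centre of the skirt's lower edge, z up to the knob. Its origin is 88 mm above the canister's when shut, 92 mm at the open stop, 100 mm or more if its lugs rest on the rim. A dark ridge on the disc points along its +x, over the canister's stripe when shut
- knob (a point): middle of the lid's ribbed dark-wood knob, 49 mm above the lid's origin; the knob is 54 mm across and spans 32 to 66 mm. Lid yaw minus canister yaw equals the collar's value while the lid is on; to put it back, lower it at that same angle (within about 0.1 rad) so that the lugs drop through the gaps between the collar's pegs
- coaster: round white ceramic coaster, fixed, 140 mm across, 8 mm thick; origin at the centre of its underside, so its top is 8 mm above the console
- domino_1: plain light-wood jumbo domino, 70 x 35 x 15 mm, 35 g, lying flat on the console at the start; origin at the centre of its underside, x along its 70 mm length, z up. May be absent in a run. The canister's mouth is wide enough to lower it flat in the jaws and let go; how it comes to lie inside does not matter
- domino_2: plain light-wood jumbo domino, 70 x 35 x 15 mm, 35 g, lying flat on the console at the start; origin at the centre of its underside, x along its 70 mm length, z up. May be absent in a run. The canister's mouth is wide enough to lower it flat in the jaws and let go; how it comes to lie inside does not matter
- domino_3: plain light-wood jumbo domino, 70 x 35 x 15 mm, 35 g, lying flat on the console at the start; origin at the centre of its underside, x along its 70 mm length, z up. May be absent in a run. The canister's mouth is wide enough to lower it flat in the jaws and let go; how it comes to lie inside does not matter
- domino_4: plain light-wood jumbo domino, 70 x 35 x 15 mm, 35 g, lying flat on the console at the start; origin at the centre of its underside, x along its 70 mm length, z up. May be absent in a run. The canister's mouth is wide enough to lower it flat in the jaws and let go; how it comes to lie inside does not matter
- remote: silver remote control, 180 x 45 x 18 mm, bystander; origin at the centre of its underside
- paperweight: blue glass dome paperweight, 72 mm across, 47 mm high, bystander; origin at the centre of its underside
- dice_box: wooden dice box with a dark lid, 113 x 83 x 49 mm, bystander; origin at the centre of its underside
- clip: grey plastic spring clip, 75 x 22 x 24 mm, bystander; origin at the centre of its underside
Mind the look-alikes: they are no part of the job. Leave any red or yellow look-alike of the domino_1 alone.

How it is judged:
By the outcome, as a careful person would: the job done as asked, in the order asked, and still so for the second after the job is handed in, with the robot touching nothing.
Of domino_1, domino_2, domino_3, domino_4 only 2 to 4 are there at a start; the rules pass over those that are not, and their reading is None.
At some moment in a run one of domino_1, domino_2, domino_3, domino_4 may be knocked a few centimetres aside while the robot is not near it.
It also fails if it takes over 210 s, if anything falls off the work surface, if the arm or the gripper's body presses on something with over 40 N, if the wrist force passes 120 N, or if a joint passes its speed limit or range.

## Robot

A 7-joint arm with a two-finger parallel gripper is mounted at the origin on the work surface. World frame = base frame: x ahead of the robot, y to its left, z up, the work surface at z = 0. Lengths are in m, angles in rad, forces in N, time in s.
With the tool pointing down it reaches from about 0.425 to 0.925 m from the base axis. Payload 6.8 kg.
Tool frame: the origin (TCP) lies between the finger pads; the fingertips stand 17 mm ahead of it and the grasp point (between the pads) lies 2 mm behind it; z points along the fingers, y is the line along which they close (so a half turn about z gives the same grasp; the last joint's range is limited). The gripper opens to 88 mm and grips with 3 to 60 N. Pads are 20 mm wide; open, the fingers measure 115 mm over their backs; the gripper's body (75 mm by 178 mm) begins 61 mm behind the grasp point.
Start: joints at [-1.429, 0.477, 0.022, 1.555, -0.011, 1.109, -0.083], TCP at [0.167, 0.654, 0.24] pointing down, gripper open.
Joint ranges: [-2.96, 2.96], [-0.34, 2.1], [-1.41, 1.46], [0.24, 2.44], [-1.37, 4.51], [0.17, 1.92], [-2.96, 2.96]. Speed limits (rad/s): [2.39, 2.39, 3.14, 3.14, 3.14, 3.14, 3.14].

## Interface

Orientations are given as a 3x3 rotation matrix whose columns are the frame's x, y, z axes.
In Python, from workcell import manip, claw, planner, read_camera, camera_model, readout gives the robot as it stands. Calls block until the motion is done:
- manip.movep(position, orientation): joint-space move of the TCP to a pose.
- manip.line_to(position, rate=0.15, orientation=None): straight line of the TCP; orientation=None keeps the orientation; rate is the mean speed in m/s.
- manip.goto_joints(angles): joint-space move.
- claw.let_go() and claw.clamp(): open the fingers fully, or close them until they stop; the grip force is fixed at half the most.
- manip.pause(seconds).
- planner.solve_ik(position, orientation): joint angles nearest the present ones, or None.
- read_camera(name): name is "side" or "top" or "wrist"; returns the picture (384x512x3 uint8, blue, green, red); there is no depth.
- camera_model(name): a dict with "vfov" (degrees; the focal length in pixels is half the picture's height over the tangent of half this angle, whatever the lens; pixels are square), "cx", "cy" (the principal point, pixels), "camera_from_world" (4x4, takes a point from world to camera coordinates); the wrist camera has in their place "tool_from_camera" (4x4, takes a point from camera to tool coordinates, whose origin is the TCP and whose axes are the flange's). Camera axes: x right, y up, looking along -z (the intrinsics and any distortion apply to the point x, -y, -z); pixel columns grow to the right and rows downward; lengths in m; the calibration is good to about 2 mm. A picture is of the moment at which its call begins: read the wrist's pose just before it. camera_model takes no time and is no camera call.
A pose or a line that the arm cannot do raises manip.PlanningError and nothing moves.
- manip.job_done(): hands the job in; it is judged then, once.
Readings, each from a call of its own:
- readout.current_time_s(): time.
- readout.current_joint_positions(): joint angles.
- readout.current_qd(): joint speeds.
- readout.current_tau(): joint torques, N m.
- readout.current_ee_pos(): TCP position.
- readout.current_tool_rot(): TCP orientation.
- readout.current_contact_force(): force on the tool from outside, world axes, zero at the start.
- readout.current_wrist_torque(): the same for the moment, N m.
- readout.current_finger_gap(): finger opening in m.
- readout.current_finger_force(): force on a finger pad.
Only numpy, scipy, OpenCV 4.12 (cv2) and the standard library are available. Lean on these libraries where they do the work, as an engineer would, in place of code of your own. Each camera call takes 0.05 s, during which the arm holds its last target. There are 200 camera calls.

## Working session

There is one attempt and no reset: what is moved stays moved. The work goes in short steps, each a Python script; the robot and the scene stay as the last script left them, time stands still between calls to the robot, and variables do not carry over. Pictures are saved under pics/ and viewed, at most 14 in all, crops included, and the job is handed in when it is done.

```bash
ls; mkdir -p pics
python3 - <<'E'
from workcell import *
import cv2
for n in("top","side","wrist"):
    im=read_camera(n);cv2.imwrite(f"pics/{n}0.png",im);m=camera_model(n);print(n,m)
print(readout.current_time_s(),readout.current_ee_pos(),readout.current_tool_rot())
E
```

```text
pics
top {'vfov': 50.39000296713159, 'cx': 259.24556595578485, 'cy': 193.00735364548214, 'camera_from_world': array([[ 2.04430205e-02, -9.99788756e-01,  2.12745597e-03,
        -7.52337382e-03],
       [ 9.95076350e-01,  2.05529794e-02,  9.69568576e-02,
        -5.68098179e-01],
       [-9.69801017e-02,  1.34890090e-04,  9.95286311e-01,
        -1.17911038e+00],
       [ 0.00000000e+00,  0.00000000e+00,  0.00000000e+00,
         1.00000000e+00]])}
side {'vfov': 57.474523714667086, 'cx': 255.63761483554526, 'cy': 190.58400994412844, 'camera_from_world': array([[-0.72129223, -0.69237973,  0.01865007,  0.39797284],
       [ 0.45385755, -0.45212682,  0.76785068, -0.33314517],
       [-0.52321205,  0.5623092 ,  0.64035733, -0.64616752],
       [ 0.        ,  0.        ,  0.        ,  1.        ]])}
wrist {'vfov': 64.95656476838025, 'cx': 255.17163072785058, 'cy': 197.7865753666645, 'tool_from_camera': array([[-3.13443745e-04,  9.54729791e-01,  2.97474248e-01,
         8.20989535e-02],
       [ 9.99999666e-01,  7.47488781e-05,  8.13780222e-04,
        -5.56466788e-04],
       [ 7.54704355e-04,  2.97474403e-01, -9.54729496e-01,
        -1.45689149e-01],
       [ 0.00000000e+00,  0.00000000e+00,  0.00000000e+00,
         1.00000000e+00]])}
0.15 [0.16674986 0.65364551 0.23889575] [[-9.68975765e-01  2.47155614e-01 -2.62084644e-04]
 [ 2.47155739e-01  9.68974801e-01 -1.36934451e-03]
 [-8.44877676e-05 -1.39163737e-03 -9.99999028e-01]]
```

View pics/top0.png

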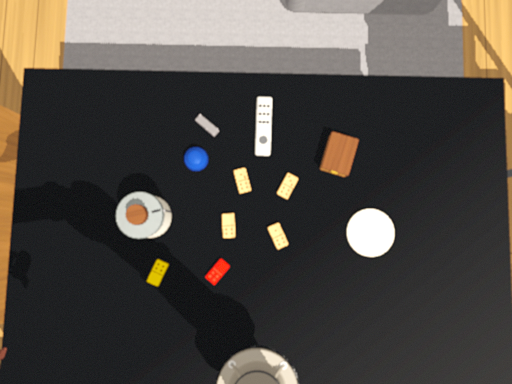

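View pics/side0.png

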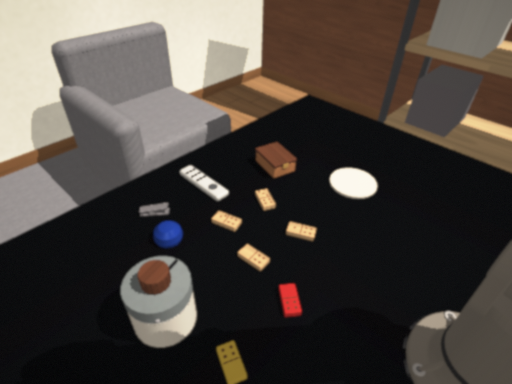

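The light-wood targets in the top view are at (243,180), (288,186), (229,226) and (278,236). The look-alikes are red at (217,271) and yellow at (158,273). The canister and lid are at (143,215), with the ridge pointing right, and the coaster is at (370,232). I pick the four light-wood ones and will check them in one close crop.

```bash
cat > h.py <<'E'
from workcell import *
import numpy as np, cv2
def cam(n, pose=None):
    """f,cx,cy, world_from_camera"""
    m=camera_model(n); f=192/np.tan(np.radians(m["vfov"])/2)
    if n=="wrist":
        T=np.eye(4); T[:3,:3]=readout.current_tool_rot() if pose is None else pose[1]
        T[:3,3]=readout.current_ee_pos() if pose is None else pose[0]
        W=T@m["tool_from_camera"]
    else: W=np.linalg.inv(m["camera_from_world"])
    return f,m["cx"],m["cy"],W
def px2w(c,uv,z):
    f,cx,cy,W=c; uv=np.atleast_2d(np.asarray(uv,float))
    d=np.c_[(uv[:,0]-cx)/f,-(uv[:,1]-cy)/f,-np.ones(len(uv))]@W[:3,:3].T
    o=W[:3,3]; return o+d*((z-o[2])/d[:,2])[:,None]
def w2px(c,p):
    f,cx,cy,W=c; q=(np.atleast_2d(p)-W[:3,3])@W[:3,:3]
    return np.c_[cx+f*q[:,0]/-q[:,2],cy-f*q[:,1]/-q[:,2]]
def shot(n):
    c=cam(n); return c,read_camera(n)
def blobs(mask,amin):
    mask=cv2.morphologyEx(mask.astype(np.uint8)*255,cv2.MORPH_CLOSE,np.ones((5,5)))
    return [k for k in cv2.findContours(mask,cv2.RETR_EXTERNAL,cv2.CHAIN_APPROX_NONE)[0] if cv2.contourArea(k)>amin]
def woodmask(im):
    h=cv2.cvtColor(im,cv2.COLOR_BGR2HSV).astype(int)
    return (h[...,0]>8)&(h[...,0]<26)&(h[...,1]>50)&(h[...,1]<150)&(h[...,2]>150)
def rect(c,k,z=.015):
    """world rectangle of contour on plane z: centre, (long,short), yaw of long side"""
    p=px2w(c,k[:,0,:],z)[:,:2]
    (cx,cy),(w,h),a=cv2.minAreaRect((p*1000).astype(np.float32))
    if w<h: w,h,a=h,w,a+90
    return np.array([cx,cy])/1000,(w,h),np.radians(a)
def rot(yaw):
    """tool down, tool y axis at world angle yaw"""
    y=np.array([np.cos(yaw),np.sin(yaw),0]); z=np.array([0,0,-1.]); return np.c_[np.cross(y,z),y,z]
def yaw():
    R=readout.current_tool_rot(); return np.arctan2(R[1,1],R[0,1])
E
python3 - <<'E'
from h import *
im=cv2.imread('pics/top0.png');c=cam('top')
h=cv2.cvtColor(im,cv2.COLOR_BGR2HSV)
for p in[(243,175),(288,180),(229,220),(278,230),(158,268),(217,268),(340,150),(370,232),(150,205),(137,214),(120,215)]: print(p,h[p[1],p[0]])
for k in blobs(woodmask(im),60): print('dom',k[:,0].mean(0),rect(c,k))
k=max(blobs((h[...,2]>200)&(h[...,1]<40)&(np.arange(512)[None]>330)&(np.arange(384)[:,None]>180),500),key=cv2.contourArea); print('coaster',rect(c,k,.008))
print('lid guess',px2w(c,[(140,215)],.12),'knob',px2w(c,[(136,214)],.154))
cc=np.hstack([cv2.resize(im[150:290,110:310],(800,560),interpolation=2)]);cv2.imwrite('pics/crop.png',cc)
E
```

```text
(243, 175) [ 26  88 255]
(288, 180) [ 29  77 255]
(229, 220) [ 30  74 255]
(278, 230) [ 28  80 255]
(158, 268) [ 26 255 222]
(217, 268) [  3 229 255]
(340, 150) [ 13 160 195]
(370, 232) [  0   0 255]
(150, 205) [ 39  12 221]
(137, 214) [ 13 165 186]
(120, 215) [ 40  11 217]
dom [277.59090909 235.54545455] (array([ 0.44400638, -0.05290143]), (75.92729187011719, 40.98818588256836), np.float64(0.44402888183842504))
dom [228.34285714 225.11428571] (array([0.47106207, 0.09385118]), (75.2433853149414, 40.671634674072266), np.float64(0.08212404001520637))
dom [510.42307692 221.51648352] (array([ 0.49987885, -0.74104498]), (267.34075927734375, 9.003352165222168), np.float64(3.102219947401844))
dom [287.14285714 185.71428571] (array([ 0.59346741, -0.07907733]), (75.60812377929688, 40.14467239379883), np.float64(2.69422087208256))
dom [242.08823529 180.36764706] (array([0.60718042, 0.05654109]), (77.105224609375, 40.47479248046875), np.float64(0.2869877651262006))
dom [495.93192488  74.02347418] (array([ 0.93001086, -0.68408075]), (534.1189575195312, 156.7079315185547), np.float64(3.102224208459588))
dom [27.35964912 48.32163743] (array([0.98031586, 0.71814386]), (362.0720520019531, 210.35964965820312), np.float64(0.02171671173894292))
coaster (array([ 0.45916821, -0.32820856]), (139.8390655517578, 137.2514190673828), np.float64(3.141184124678575))
lid guess [[0.49250307 0.32643609 0.12      ]] knob [[0.49364488 0.32719992 0.154     ]]
```

View pics/crop.png

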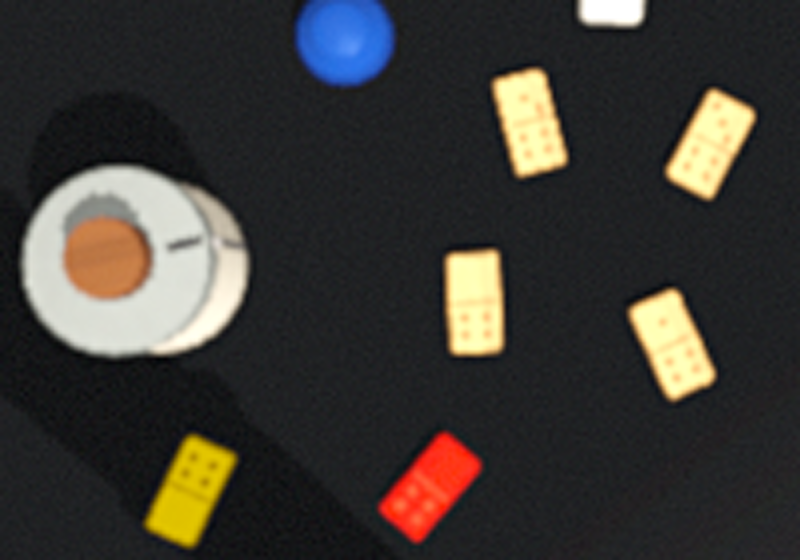

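The crop confirms four light-wood dominoes, distinct from the red and the yellow one. The ridge and the stripe both point right from the lid. Next is a closer look at the canister from the wrist.

Run:
```python
from h import *
manip.movep([.4935,.327,.29],rot(1.4)); manip.pause(.3)
print(readout.current_ee_pos(),yaw(),readout.current_joint_positions(),readout.current_time_s())
c,im=shot('wrist'); cv2.imwrite('pics/w1.png',im); np.savez('w1.npz',f=np.array(c[:3]),W=c[3])
```

```text
[0.49320127 0.32753954 0.28987521] 1.4009844215178182 [-0.8313514   0.29723029  0.17603351  1.71133443 -0.05656534  1.13812313
  0.76184261] 2.15
```

View pics/w1.png

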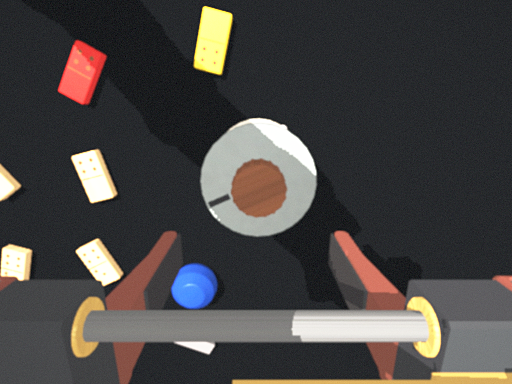

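The knob is at (259,188), the lid disc is centred at about (259,180), and the ridge is at (219,201). I now compute the poses.

```bash
cat >> h.py <<'E'
def lidpose(c,im,zlid,near):
    """knob centre, disc centre (world xy), ridge yaw; zlid = lid origin height, near = rough lid xy"""
    h=cv2.cvtColor(im,cv2.COLOR_BGR2HSV).astype(int); v,u=np.mgrid[:im.shape[0],:im.shape[1]]
    P=px2w(c,np.c_[u.ravel(),v.ravel()],zlid+.033)[:,:2]-near; r=np.linalg.norm(P,axis=1).reshape(u.shape)
    kn=(h[...,1]>110)&(r<.07)&(h[...,0]<25)
    k=max(blobs(kn,100),key=cv2.contourArea); e,_=cv2.minEnclosingCircle(k)
    K=px2w(c,[e],zlid+.066)[0,:2]
    D=px2w(c,np.c_[u.ravel(),v.ravel()],zlid+.032)[:,:2]-K; rr=np.linalg.norm(D,axis=1).reshape(u.shape)
    rm=(h[...,2]<70)&(rr>.036)&(rr<.058)
    kk=max(blobs(rm,8),key=cv2.contourArea) if rm.any() else None
    y=None
    if kk is not None:
        q=px2w(c,kk[:,0,:],zlid+.035)[:,:2].mean(0)-K; y=np.arctan2(q[1],q[0])
    return K,y,e
E
python3 - <<'E'
from h import *
d=np.load('w1.npz');cw=(*d['f'],d['W'])
for n,c,im in(('w',cw,cv2.imread('pics/w1.png')),('t',cam('top'),cv2.imread('pics/top0.png'))):
    K,y,e=lidpose(c,im,.088,np.array([.4935,.327])); print(n,K,y,e)
    g=cv2.cvtColor(im,cv2.COLOR_BGR2HSV)
    # disc outline: predicted ellipse vs seen
    t=np.linspace(0,2*np.pi,12,endpoint=False); p=np.c_[K[0]+.0625*np.cos(t),K[1]+.0625*np.sin(t),.12*np.ones(12)]
    o=im.copy()
    for q in w2px(c,p): cv2.circle(o,tuple(int(round(x)) for x in q),1,(0,0,255),-1)
    q=w2px(c,[[*K,.154]])[0]; cv2.circle(o,tuple(int(round(x)) for x in q),2,(255,0,0),-1)
    q=w2px(c,[[*(K+.07*np.array([np.cos(y),np.sin(y)])),.12]])[0]; cv2.circle(o,tuple(int(round(x)) for x in q),1,(0,255,0),-1)
    x,yy=int(e[0]),int(e[1]); s=80 if n=='w' else 45
    cv2.imwrite(f'pics/o{n}.png',cv2.resize(o[yy-s:yy+s,x-s:x+s],(400,400)))
cv2.imwrite('pics/o.png',np.hstack([cv2.imread('pics/ow.png'),cv2.imread('pics/ot.png')]))
for k in blobs(woodmask(cv2.imread('pics/w1.png')),60): print('dom',rect(cw,k))
E
```

```text
w [0.48904056 0.3303355 ] -1.2497997633382374 (258.11767578125, 187.7979278564453)
t [0.49388383 0.32609441] None (136.42465209960938, 213.9178009033203)AttributeError: 'NoneType' object has no attribute 'cos'

The above exception was the direct cause of the following exception:

Traceback (most recent call last):
TypeError: loop of ufunc does not support argument 0 of type NoneType which has no callable cos method
```

Run:
```python
from h import *
tgt=np.array([.491,.3285])
for i,a in enumerate((2.9,-.1)):
    manip.movep([*tgt,.29],rot(a)); manip.pause(.4)
    c,im=shot('wrist'); cv2.imwrite(f'pics/wr{i}.png',im)
    print(a,yaw(),readout.current_joint_positions()[[0,6]],lidpose(c,im,.088,tgt),readout.current_ee_pos())
    for k in blobs(woodmask(im),60): print('  dom',rect(c,k),k[:,0].mean(0).round())
d=np.load('w1.npz');cw=(*d['f'],d['W'])
for k in blobs(woodmask(cv2.imread('pics/w1.png')),60): print('dom',rect(cw,k),k[:,0].mean(0).round())
```

```text
2.9 2.899876680978316 [-0.63976756  2.18422076] (array([0.49238707, 0.32565672]), None, (253.0, 190.5)) [0.49099523 0.3285209  0.28998815]
  dom (array([0.3778367 , 0.74661945]), (503.5939636230469, 38.868751525878906), np.float64(2.899581484796314)) [374. 379.]
  dom (array([0.28028186, 0.66635199]), (133.42190551757812, 47.58090591430664), np.float64(1.6405870597424859)) [425. 326.]
  dom (array([0.83437439, 0.52960394]), (133.61209106445312, 47.76110076904297), np.float64(1.0352621287182169)) [ 85. 326.]
  dom (array([0.50247351, 0.36518765]), (85.95520782470703, 80.01575469970703), np.float64(1.3288121890864817)) [254. 190.]
-0.1 -0.10004356325860772 [-1.0266519  -0.66601129] (array([0.49297854, 0.33380668]), None, (256.8177795410156, 185.9461212158203)) [0.49102079 0.32847168 0.28997887]
  dom (array([ 0.65955652, -0.06049169]), (511.2988586425781, 61.167518615722656), np.float64(3.041448608697053)) [363. 377.]
  dom (array([0.74702179, 0.02182036]), (133.9503173828125, 48.42853546142578), np.float64(1.7643889133495383)) [425. 327.]
  dom (array([0.17847411, 0.07882841]), (134.0
[... 610 characters left out ...]
]), (62.1041145324707, 46.64459228515625), np.float64(2.7080659807996095)) [ 15. 262.]
dom (array([0.60011841, 0.07328152]), (74.94572448730469, 23.80512809753418), np.float64(0.3817620117339867)) [106. 256.]
dom (array([0.55930878, 0.32844879]), (72.46522521972656, 25.146358489990234), np.float64(1.7249806040267657)) [264. 207.]
dom (array([0.50871915, 0.31691763]), (75.45684814453125, 37.7371940612793), np.float64(1.8586921965633005)) [251. 180.]
dom (array([ 0.46184073, -0.02665316]), (55.03508758544922, 28.021520614624023), np.float64(2.7249146025940503)) [  8. 184.]
dom (array([0.46943042, 0.11239467]), (72.5634994506836, 13.487539291381836), np.float64(0.05964110562172864)) [105. 172.]
```

```bash
cat >> h.py <<'E'
def ridge(c,im,K,zlid):
    """yaw of darkest spoke on the lid disc ring, knob-centred K"""
    a=np.radians(np.arange(0,360,1.)); g=cv2.cvtColor(im,cv2.COLOR_BGR2GRAY).astype(np.float32); s=0
    L=[]
    for r in np.arange(.040,.054,.001):
        q=w2px(c,np.c_[K[0]+r*np.cos(a),K[1]+r*np.sin(a),np.full(a.shape,zlid+.034)]).astype(np.float32)
        L.append(cv2.remap(g,q[:,:1],q[:,1:],cv2.INTER_LINEAR)[:,0])
    s=np.mean(L,0); w=np.clip(s.min()+25-s,0,None); w[np.abs((np.arange(360)-s.argmin()+180)%360-180)>12]=0
    return np.angle((w*np.exp(1j*a)).sum()),s.min(),np.median(s)
E
python3 - <<'E'
from h import *
K=np.array([.4929,.3297])
d=np.load('w1.npz');cw=(*d['f'],d['W'])
print(ridge(cw,cv2.imread('pics/w1.png'),K,.088),ridge(cam('top'),cv2.imread('pics/top0.png'),K,.088))
for i,a in enumerate((2.9,-.1)):
    c=cam('wrist',(np.array([.491,.3285,.29]),rot(a))); print(ridge(c,cv2.imread(f'pics/wr{i}.png'),K,.088))
q=px2w(cam('top'),[(168.7,210.7)],.07)[0,:2]-K; print('stripe',np.arctan2(q[1],q[0]),np.linalg.norm(q))
cv2.imwrite('pics/s.png',np.hstack([cv2.resize(cv2.imread('pics/wr1.png')[100:280,160:340],(400,400)),cv2.resize(cv2.imread('pics/side0.png')[250:350,110:210],(400,400),interpolation=2)]))
E
```

```text
(np.float64(-1.3227016962855662), np.float32(57.168457), np.float32(184.19482)) (np.float64(-1.2982346313559612), np.float32(117.171455), np.float32(218.19534))
(np.float64(-1.300496937710105), np.float32(88.40025), np.float32(238.29999))
(np.float64(-1.3181216169386571), np.float32(130.94162), np.float32(235.29088))
stripe -1.3538045361622513 0.07122766353396755
```

View pics/s.png

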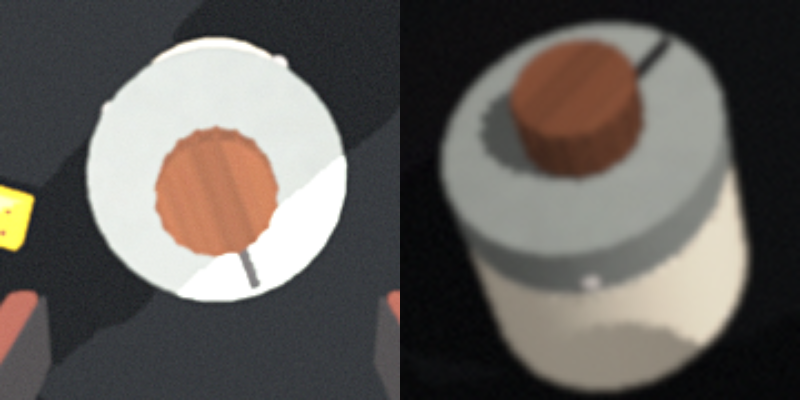

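Ridge and stripe agree at a yaw of about -1.31, so the lid is shut (collar about 0). First grip and a trial turn.

```bash
cat >> h.py <<'E'
K=np.array([.4929,.3297]); Y0=-1.31; OFF=.054
def stat(t=''): print(t,'yaw %.3f'%yaw(),'p',np.round(readout.current_ee_pos(),4),'F',np.round(readout.current_contact_force(),1),'M',np.round(readout.current_wrist_torque(),2),'gap %.4f'%readout.current_finger_gap(),'ff %.0f'%readout.current_finger_force(),'t %.1f'%readout.current_time_s(),flush=True)
def turn(y0,y1,v0,xy,n=.25,lim=None):
    """turn the gripped knob from tool yaw y0 to y1; v0 = collar value at y0. Stops above |Mz|>lim"""
    N=max(1,int(np.ceil(abs(y1-y0)/n)))
    for y in np.linspace(y0,y1,N+1)[1:]:
        v=np.clip(v0+y-y0,0,4.36)
        manip.line_to([*xy,.088+.004*v/4.36+OFF],rate=.02,orientation=rot(y))
        if lim: 
            m=abs(readout.current_wrist_torque()[2])
            if m>lim: print('limit',m); return y
    return y1
E
python3 - <<'E'
from h import *
manip.movep([*K,.2],rot(-.9)); stat()
manip.line_to([*K,.088+OFF],rate=.08); stat('down')
claw.clamp(); stat('clamp')
turn(-.9,-.7,0,K,n=.1); stat('turn')
print(readout.current_joint_positions())
E
```

```text
yaw -0.897 p [0.4932 0.33   0.2005] F [ 0.7 -0.5  1.3] M [-0.03  0.14 -0.03] gap 0.0879 ff 0 t 7.5
down yaw -0.900 p [0.4932 0.3298 0.1423] F [0.1 0.4 1. ] M [-0.07  0.14  0.03] gap 0.0876 ff 0 t 8.4
clamp yaw -0.900 p [0.4929 0.3298 0.1421] F [-0.5 -0.5  2. ] M [-0.03  0.27 -0.01] gap 0.0535 ff 30 t 9.0
turn yaw -0.703 p [0.493  0.3299 0.1423] F [0.1 1.2 1.2] M [ 0.2   0.2  -0.05] gap 0.0535 ff 30 t 9.8
[-1.03241211  0.48329692  0.44634694  1.86882508 -0.27079786  0.84878861
 -1.15285894]
```

Run:
```python
from h import *
turn(-.7,.0,.2,K); stat('mid')
turn(.0,.9,.9,K); stat('end')
c,im=shot('wrist'); print('ridge-Y0',(ridge(c,im,K,.089)[0]-Y0)%(2*np.pi))
cv2.imwrite('pics/w2.png',im)
```

```text
mid yaw -0.005 p [0.493  0.3297 0.1429] F [0.8 1.8 2.1] M [ 0.22 -0.03  0.04] gap 0.0533 ff 30 t 10.9
end yaw 0.895 p [0.493  0.3297 0.1437] F [1.9 2.4 2.1] M [ 0.5  -0.39  0.04] gap 0.0538 ff 30 t 12.4
ridge-Y0 1.574793269126668
```

View pics/w2.png

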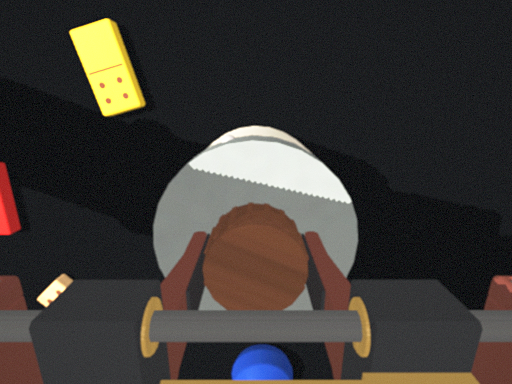

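The knob is held between the pads at (255,260) and the ridge is hidden by the gripper. I release and check how far the lid really turned.

```bash
cat >> h.py <<'E'
def look_ridge(xy,zlid,y,z=None):
    manip.movep([*xy,zlid+.19],rot(y)); manip.pause(.3)
    c,im=shot('wrist'); r=ridge(c,im,xy,zlid); print('ridge',r,'collar',(r[0]-Y0)%(2*np.pi)); return r[0],im
E
python3 - <<'E'
from h import *
claw.let_go(); stat('open')
manip.line_to([*K,.2],rate=.12)
r,im=look_ridge(K,.0897,-.6); stat()
c,t=shot('top'); print(ridge(c,t,K,.0897))
E
```

```text
open yaw 0.900 p [0.4929 0.3296 0.1436] F [ 0.8 -0.   0.5] M [-0.   -0.05  0.  ] gap 0.0877 ff 0 t 13.2
ridge (np.float64(0.4757860132216339), np.float32(82.71903), np.float32(225.75258)) collar 1.7857860132216339
 yaw -0.600 p [0.4929 0.3296 0.2796] F [-0.5  0.9 -0.6] M [-0.09  0.15 -0.03] gap 0.0883 ff 0 t 15.4
(np.float64(0.36890777280660475), np.float32(94.830284), np.float32(139.48685))
```

The lid turns without slip (collar 1.79). Second and third strokes, feeling for the open stop.

Run:
```python
from h import *
def grip(y,v):
    manip.movep([*K,.2],rot(y)); manip.line_to([*K,.088+.004*v/4.36+OFF],rate=.1); claw.clamp()
grip(-.9,1.79); turn(-.9,.9,1.79,K); stat('2nd'); claw.let_go(); manip.line_to([*K,.2],rate=.12)
r,_=look_ridge(K,.0915,-.4); v=(r-Y0)%(2*np.pi)
grip(-.4,v); stat('grip3')
y=turn(-.4,-.4+4.30-v,v,K); stat('near stop')
y=turn(y,y+.2,4.30,K,n=.02,lim=.5); stat('stop')
```

```text
2nd yaw 0.894 p [0.4933 0.3295 0.1454] F [2.5 1.9 4.1] M [ 0.17 -0.43  0.1 ] gap 0.0536 ff 30 t 20.2
ridge (np.float64(2.2699557718474512), np.float32(85.47628), np.float32(234.72353)) collar 3.5799557718474513
grip3 yaw -0.400 p [0.493  0.3298 0.1454] F [-0.6 -0.8  2. ] M [-0.1   0.03 -0.02] gap 0.0535 ff 30 t 24.7
near stop yaw 0.315 p [0.4929 0.3301 0.1461] F [0.2 3.  0.6] M [ 0.51 -0.2   0.03] gap 0.0537 ff 30 t 25.9
limit 0.7670207745492501
stop yaw 0.439 p [0.493  0.3303 0.1462] F [0.6 5.7 1.3] M [ 1.18 -0.17 -0.77] gap 0.0538 ff 30 t 27.4
```

The open stop is felt (Mz 0.77 N m). I relax the torque and lift.

Run:
```python
from h import *
y=yaw(); p=readout.current_ee_pos()
for k in range(5):
    if abs(readout.current_wrist_torque()[2])<.2: break
    y-=.012; manip.line_to([*K,.092+OFF],rate=.02,orientation=rot(y))
stat('relaxed')
for dz in (.003,.006,.010,.015,.025): 
    manip.line_to([*K,.092+OFF+dz],rate=.03); stat('lift')
```

```text
relaxed yaw 0.416 p [0.4929 0.3298 0.1462] F [0.2 3.8 2.7] M [ 0.94 -0.07 -0.19] gap 0.0535 ff 30 t 27.9
lift yaw 0.415 p [0.4927 0.329  0.1488] F [-0.2  2.8  1. ] M [ 0.65  0.1  -0.14] gap 0.0536 ff 30 t 28.2
lift yaw 0.415 p [0.4928 0.3285 0.1517] F [ 0.8 -0.2 -1.7] M [ 0.02 -0.23 -0.  ] gap 0.0539 ff 30 t 28.4
lift yaw 0.415 p [0.4926 0.3293 0.156 ] F [ 0.6  0.1 -1. ] M [-0.12 -0.   -0.  ] gap 0.0535 ff 30 t 28.7
lift yaw 0.416 p [0.4928 0.3297 0.1612] F [-0.2 -0.1 -2.3] M [-0.05  0.    0.07] gap 0.0537 ff 30 t 29.0
lift yaw 0.415 p [0.493  0.3298 0.1712] F [ 0.1 -0.3 -1.3] M [-0.06  0.05  0.01] gap 0.0538 ff 30 t 29.5
```

The lid is free. Before placing it, I cross-check the coaster from the side camera and with a wrist view past the lid.

```bash
cat >> h.py <<'E'
def coaster(c,im,near=np.array([.459,-.328])):
    h=cv2.cvtColor(im,cv2.COLOR_BGR2HSV).astype(int); v,u=np.mgrid[:384,:512]
    r=np.linalg.norm(px2w(c,np.c_[u.ravel(),v.ravel()],.008)[:,:2]-near,axis=1).reshape(u.shape)
    k=max(blobs((h[...,2]>150)&(h[...,1]<60)&(r<.1),200),key=cv2.contourArea)
    p=px2w(c,cv2.convexHull(k)[:,0],.008)[:,:2]; A=np.c_[2*p,np.ones(len(p))]; s=np.linalg.lstsq(A,(p**2).sum(1),rcond=None)[0]
    return s[:2],np.sqrt(s[2]+s[:2]@s[:2])
E
python3 - <<'E'
from h import *
for n in('top','side'): print(n,coaster(cam(n),cv2.imread(f'pics/{n}0.png')))
manip.line_to([*K,.25],rate=.15)
C=np.array([.459,-.328]); x=rot(.416)[:2,0]
manip.movep([*(C-.15*x),.27],rot(.416)); manip.pause(.3)
c,im=shot('wrist'); cv2.imwrite('pics/w3.png',im); print(coaster(c,im)); stat(); print(readout.current_joint_positions())
E
```

```text
top (array([ 0.45973747, -0.32870787]), np.float64(0.07266632825253146))
side (array([ 0.45587851, -0.32649696]), np.float64(0.07212632564967918))
(array([ 0.45917947, -0.32984068]), np.float64(0.06995482611504729))
 yaw 0.416 p [ 0.5197 -0.4651  0.27  ] F [ 0.5 -0.2 -1.4] M [-0.09  0.02 -0.06] gap 0.0537 ff 30 t 33.3
[ 0.23540318  0.55276976  0.62270386  1.49180322 -0.3341665   1.20469998
  1.32382923]
```

View pics/w3.png

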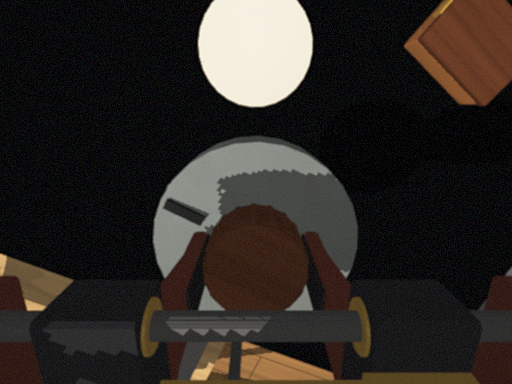

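The coaster is at (256,52) in the wrist view, and three views agree on about (0.459,-0.329). The lid hangs level, with its ridge at (185,211). Placing it now.

Run:
```python
from h import *
C=np.array([.459,-.329])
manip.movep([*C,.15],rot(.416)); manip.line_to([*C,.07],rate=.08); manip.pause(.2); stat('above')
f0=readout.current_contact_force()[2]
for z in np.arange(.067,.055,-.001):
    manip.line_to([*C,z],rate=.02); 
    if readout.current_contact_force()[2]-f0>3: break
stat('touch'); claw.let_go(); manip.pause(.2); stat('open')
manip.line_to([*C,.2],rate=.15)
r,im=look_ridge(C,.008,.416); print(lidpose(*shot('wrist'),.008,C)[0],'xdir',rot(.416)[:2,0])
c,t=shot('top'); cv2.imwrite('pics/t4.png',t)
for k in blobs(woodmask(t),60):
    R=rect(c,k); 
    if R[1][0]<90: print(R)
```

```text
above yaw 0.416 p [ 0.4593 -0.3291  0.0705] F [-0.8  0.1 -3. ] M [-0.05  0.01 -0.02] gap 0.0538 ff 30 t 35.5
touch yaw 0.416 p [ 0.4591 -0.3291  0.0622] F [-0.2  0.5  1.9] M [ 0.05  0.15 -0.02] gap 0.0533 ff 30 t 37.0
open yaw 0.416 p [ 0.459 -0.329  0.062] F [-0.2  0.8  0.4] M [-0.17  0.08 -0.01] gap 0.0879 ff 0 t 37.9
ridge (np.float64(3.082787851881051), np.float32(79.08698), np.float32(240.84326)) collar 4.392787851881051
[ 0.45737339 -0.32619111] xdir [-0.40410484  0.91471267]
(array([ 0.0453818, -0.3144715]), (74.21412658691406, 17.951210021972656), np.float64(2.1334861127168416))
(array([ 0.44400638, -0.05290143]), (75.92729187011719, 40.98818588256836), np.float64(0.44402888183842504))
(array([0.47106207, 0.09385118]), (75.2433853149414, 40.671634674072266), np.float64(0.08212404001520637))
(array([ 0.59346741, -0.07907733]), (75.60812377929688, 40.14467239379883), np.float64(2.69422087208256))
(array([0.60718042, 0.05654109]), (77.105224609375, 40.47479248046875), np.float64(0.2869877651262006))
```

View pics/t4.png

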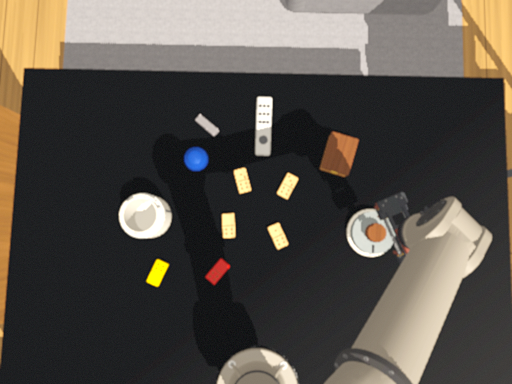

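The lid rests on the coaster and the canister is open at (145,215). The four dominoes are unmoved. Next, the first domino.

```bash
cat >> h.py <<'E'
def tops():
    c,t=shot('top'); R=[rect(c,k) for k in blobs(woodmask(t),60)]
    return [r for r in R if 60<r[1][0]<90 and 30<r[1][1]<55 and .3<r[0][0]<.9 and abs(r[0][1])<.6],t
def gyaw(a): return (a+np.pi/2+np.pi/2)%np.pi-np.pi/2     # in [-pi/2,pi/2)
def find(near,y):
    c,im=shot('wrist'); L=[rect(c,k) for k in blobs(woodmask(im),200)]
    L=[r for r in L if np.linalg.norm(r[0]-near)<.04 and 55<r[1][0]<90]
    return min(L,key=lambda r:np.linalg.norm(r[0]-near)) if L else None,im
def pick(r):
    xy,y=r[0],gyaw(r[2])
    x=rot(y)[:2,0]
    for q in (xy-.03*x,None):
        if q is None: q=xy-.03*x
        manip.movep([*q,.2],rot(y)); manip.pause(.25)
        d,im=find(xy,y); cv2.imwrite('pics/find.png',im)
        if d is None: print('not seen'); return False
        print('seen',d); xy=d[0]; 
        dy=(gyaw(d[2])-y+np.pi/2)%np.pi-np.pi/2; y+=dy; x=rot(y)[:2,0]
        if abs(dy)<.1: break
    xy=xy-x*np.clip((d[1][0]-70)/2,0,3)/1000
    manip.movep([*xy,.1],rot(y)); manip.line_to([*xy,.020],rate=.12); manip.pause(.1); stat('low')
    claw.clamp(); stat('clamp')
    manip.line_to([*xy,.2],rate=.2); stat('up'); return .028<readout.current_finger_gap()<.045
def drop():
    y=yaw(); manip.movep([*K,.2],rot(y)); manip.line_to([*K,.133],rate=.12); manip.pause(.2); stat('mouth')
    claw.let_go(); manip.pause(.3); manip.line_to([*K,.22],rate=.2)
E
python3 - <<'E'
from h import *
R,_=tops(); r=min(R,key=lambda r:-r[0][1]); print(r,pick(r)); 
c,im=shot('wrist'); cv2.imwrite('pics/held.png',im)
E
```

```text
seen (array([0.47121588, 0.09395123]), (70.55248260498047, 35.46982192993164), np.float64(0.06440147694192085))
low yaw -1.506 p [0.4716 0.0942 0.0209] F [ 0.7 -0.8  0.2] M [-0.02  0.12 -0.02] gap 0.0881 ff 0 t 43.8
clamp yaw -1.506 p [0.4709 0.0939 0.02  ] F [-0.  -0.4 -0.8] M [-0.08  0.13  0.05] gap 0.0345 ff 30 t 44.6
up yaw -1.506 p [0.4702 0.094  0.1991] F [ 0.5 -0.2 -0.6] M [-0.05  0.17 -0.01] gap 0.0346 ff 30 t 45.7
(array([0.47106207, 0.09385118]), (75.2433853149414, 40.671634674072266), np.float64(0.08212404001520637)) True
```

View pics/held.png

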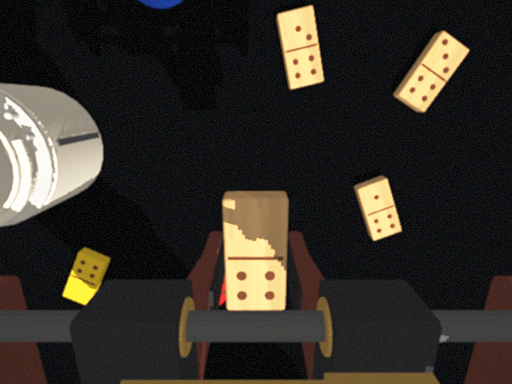

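The first domino is held squarely at (256,250). I drop it, then fetch the others, looking again before each.

Run:
```python
from h import *
drop()
for i in range(2):
    R,_=tops(); R=[r for r in R if np.linalg.norm(r[0]-K)>.09]; print(len(R),[r[0].round(3) for r in R])
    r=min(R,key=lambda r:-r[0][1])
    if not pick(r): print('pick failed'); break
    drop()
stat('end'); R,t=tops(); print(R)
manip.movep([*K,.30],rot(1.4)); manip.pause(.2); cv2.imwrite('pics/in.png',np.hstack([cv2.resize(read_camera('wrist')[60:300,110:400],(400,331)),cv2.resize(t[130:300,110:315],(400,331))]))
```

```text
mouth yaw -1.506 p [0.4934 0.33   0.1338] F [ 0.9  0.2 -0.7] M [-0.06  0.16  0.02] gap 0.0351 ff 30 t 47.6
3 [array([ 0.444, -0.053]), array([ 0.593, -0.079]), array([0.607, 0.057])]
seen (array([0.60759637, 0.05656659]), (70.23741149902344, 36.38625717163086), np.float64(0.2886620945035334))
low yaw -1.282 p [0.6082 0.0565 0.0209] F [ 0.5  0.9 -0.5] M [-0.04  0.15 -0.02] gap 0.0880 ff 0 t 52.3
clamp yaw -1.282 p [0.6074 0.0565 0.02  ] F [-0.1 -0.  -0. ] M [-0.05  0.11  0.03] gap 0.0347 ff 30 t 53.2
up yaw -1.282 p [0.6067 0.0567 0.1989] F [ 0.9 -0.4 -0.1] M [-0.07  0.18 -0.03] gap 0.0346 ff 30 t 54.2
mouth yaw -1.282 p [0.4934 0.33   0.1338] F [-0.  -0.4 -0.8] M [-0.03  0.1   0.03] gap 0.0347 ff 30 t 56.3
2 [array([ 0.444, -0.053]), array([ 0.593, -0.079])]
seen (array([ 0.44346017, -0.05324706]), (70.41960906982422, 36.81649398803711), np.float64(0.4445751627570275))
low yaw -1.126 p [ 0.444  -0.0533  0.0209] F [0.1 0.3 0.4] M [-0.02  0.14  0.04] gap 0.0880 ff 0 t 61.4
clamp yaw -1.126 p [ 0.4433 -0.0533  0.02  ] F [-0.4  0.1  0.2] M [-0.09  0.15 -0.01] gap 0.0347 ff 30 t 62.2
up yaw -1.126 p [ 0.4426 -0.0531  0.1993] F [ 0.2  0.5 -0.1] M [-0.07  0.12 -0.02] gap 0.0348 ff 30 t 63.3
mouth yaw -1.126 p [0.4934 0.33   0.1338] F [-0.1  0.1 -0. ] M [-0.07  0.09  0.02] gap 0.0344 ff 30 t 65.6
end yaw -1.125 p [0.4923 0.3298 0.2193] F [ 0.1 -0.5 -0.6] M [-0.09  0.18  0.03] gap 0.0877 ff 0 t 67.4
[(array([ 0.59346741, -0.07907733]), (75.60812377929688, 40.14467239379883), np.float64(2.69422087208256))]
```

View pics/in.png

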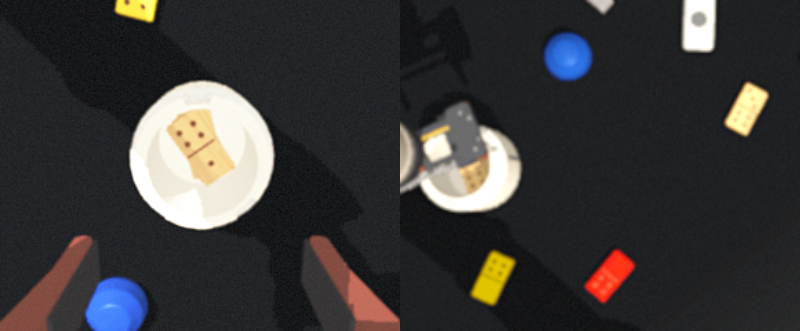

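Three dominoes lie stacked flat inside the canister, and one remains on the console. I fetch the last one.

Run:
```python
from h import *
R,_=tops(); R=[r for r in R if np.linalg.norm(r[0]-K)>.09]; print(R)
if pick(R[0]): drop()
stat('end')
C=np.array([.459,-.329])
manip.movep([*C,.25],rot(.416)); manip.pause(.1); R,t=tops(); print('left',R); cv2.imwrite('pics/t5.png',t)
r,im=look_ridge(C,.008,.416); print(lidpose(*shot('wrist'),.008,C)[0])
```

```text
[(array([ 0.59346741, -0.07907733]), (75.60812377929688, 40.14467239379883), np.float64(2.69422087208256))]
not seen
end yaw 1.124 p [ 0.6207 -0.0913  0.2001] F [-0.3  0.3 -0.4] M [0.   0.03 0.06] gap 0.0878 ff 0 t 71.6
left [(array([0.49721954, 0.33436572]), (73.48143005371094, 51.204986572265625), np.float64(0.43534165036258654)), (array([ 0.59346741, -0.07907733]), (75.60812377929688, 40.14467239379883), np.float64(2.69422087208256))]
ridge (np.float64(3.0834387826574083), np.float32(79.72084), np.float32(241.08002)) collar 4.393438782657409
[ 0.45726971 -0.32615308]
```

View pics/t5.png

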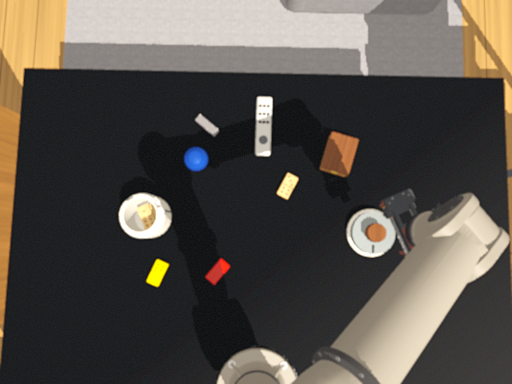

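The last domino is still at (288,186), and the wrist mask missed it. I check the mask on the saved view.

Run:
```python
from h import *
im=cv2.imread('pics/find.png'); c=cam('wrist',(np.array([.6207,-.0913,.2]),rot(1.124)))
q=w2px(c,[[.5935,-.0791,.015]])[0]; print(q); h=cv2.cvtColor(im,cv2.COLOR_BGR2HSV)
u,v=q.astype(int); print(h[v-20:v+21:10,u-20:u+21:10].reshape(-1,3).tolist())
for k in blobs(woodmask(im),100): print(cv2.boundingRect(k),rect(c,k))
```

```text
[254.98938837 153.08233002]
[[105, 25, 41], [30, 20, 255], [30, 8, 255], [20, 125, 254], [100, 115, 20], [90, 52, 39], [30, 22, 255], [30, 8, 255], [22, 121, 255], [103, 96, 24], [103, 69, 26], [26, 87, 255], [30, 52, 255], [30, 43, 255], [90, 60, 30], [126, 32, 40], [30, 30, 255], [30, 8, 255], [30, 11, 255], [0, 0, 28], [102, 73, 35], [30, 18, 255], [30, 10, 255], [30, 10, 255], [143, 46, 22]]
(233, 373, 279, 11) (array([ 0.95200952, -0.06678645]), (394.8406066894531, 18.178009033203125), np.float64(1.124238274158737))
(407, 297, 34, 61) (array([0.90010162, 0.02366992]), (104.85855865478516, 38.207740783691406), np.float64(2.9655923266297264))
(71, 297, 33, 60) (array([ 0.70525244, -0.38186816]), (102.44256591796875, 35.721858978271484), np.float64(2.4035094751202104))
(124, 233, 40, 40) (array([ 0.63847095, -0.25416058]), (69.84329223632812, 22.346311569213867), np.float64(1.9294201291880024))
(162, 227, 58, 84) (array([ 0.68897247, -0.21753065]), (116.52840423583984, 74.7470703125), np.float64(2.694856169160598))
```

It is washed out by glare, so in the wrist view I use brightness near the expected spot.

```bash
cat >> h.py <<'E'
def find(near,y):
    c,im=shot('wrist'); L=[rect(c,k) for k in blobs(im.max(2)>130,200)]
    L=[r for r in L if np.linalg.norm(r[0]-near)<.04 and 55<r[1][0]<90]
    return min(L,key=lambda r:np.linalg.norm(r[0]-near)) if L else None,im
E
python3 - <<'E'
from h import *
R,_=tops(); R=[r for r in R if np.linalg.norm(r[0]-K)>.09]; print(len(R))
if pick(R[0]): drop()
stat('end'); manip.movep([*K,.30],rot(1.4)); manip.pause(.2); im=read_camera('wrist')
C=np.array([.459,-.329])
manip.movep([*C,.25],rot(.416)); manip.pause(.1); R,t=tops(); print('left',R)
cv2.imwrite('pics/in2.png',np.hstack([cv2.resize(im[60:300,110:400],(400,331)),cv2.resize(t[80:300,110:400],(400,331))]))
E
```

```text
1
seen (array([ 0.59328729, -0.07953772]), (72.61885070800781, 37.281524658203125), np.float64(2.6697667282680433))
low yaw 1.099 p [ 0.5952 -0.0803  0.021 ] F [-0.3 -0.3  0.2] M [-0.01 -0.06  0.03] gap 0.0878 ff 0 t 76.5
clamp yaw 1.099 p [ 0.5945 -0.0801  0.02  ] F [ 0.3 -0.5 -0.4] M [ 0.02 -0.01  0.02] gap 0.0345 ff 30 t 77.4
up yaw 1.099 p [ 0.5937 -0.0798  0.1989] F [ 0.9  0.1 -1. ] M [-0.04 -0.01  0.01] gap 0.0344 ff 30 t 78.4
mouth yaw 1.099 p [0.4934 0.33   0.1338] F [0.6 0.5 0.2] M [-0.03 -0.02  0.01] gap 0.0344 ff 30 t 80.9
end yaw 1.100 p [0.4923 0.3297 0.2193] F [-0.8  0.4 -0.5] M [-0.06 -0.05  0.02] gap 0.0879 ff 0 t 82.7
left []
```

View pics/in2.png

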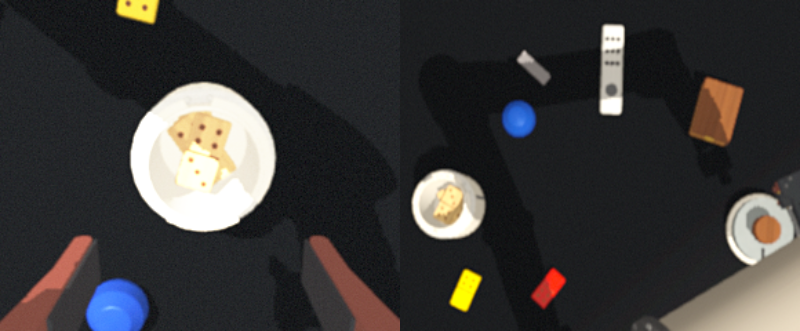

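All four dominoes are inside, low in the canister, and the console is clear of them. I fetch the lid and set it back on at the angle it came off.

Run:
```python
from h import *
C=np.array([.459,-.329]); y=.416
manip.movep([*C,.15],rot(y)); manip.line_to([*C,.0625],rate=.1); claw.clamp(); stat('grip')
manip.line_to([*C,.25],rate=.15); manip.movep([*K,.25],rot(y)); manip.line_to([*K,.092+OFF+.022],rate=.08)
manip.pause(.3); stat('above'); f0=readout.current_contact_force()[2]
for dz in np.arange(.020,-.0015,-.001):
    manip.line_to([*K,.092+OFF+dz],rate=.02)
    f=readout.current_contact_force()[2]-f0
    if f>2: stat('%.3f'%dz)
    if f>10: break
stat('set')
```

```text
grip yaw 0.416 p [ 0.4591 -0.329   0.0626] F [0.6 0.5 2.2] M [0.05 0.05 0.01] gap 0.0532 ff 30 t 88.0
above yaw 0.416 p [0.493  0.3298 0.1683] F [ 0.1  0.8 -1.4] M [-0.09  0.04 -0.03] gap 0.0536 ff 30 t 93.2
-0.000 yaw 0.416 p [0.4929 0.33   0.1465] F [-2.6  1.7  5.4] M [ 0.36  0.56 -0.09] gap 0.0536 ff 30 t 98.5
-0.001 yaw 0.416 p [0.493  0.3301 0.1464] F [-5.7  0.5 13. ] M [-0.01  1.39 -0.11] gap 0.0536 ff 30 t 98.7
set yaw 0.416 p [0.493  0.3301 0.1464] F [-5.7  0.5 13. ] M [-0.01  1.39 -0.11] gap 0.0536 ff 30 t 98.7
```

The lugs dropped fully in: the lid origin is about 92 mm up, not 100. Screwing clockwise with the present grip.

```bash
cat >> h.py <<'E'
def grip(y,v):
    manip.movep([*K,.2],rot(y)); manip.line_to([*K,.088+.004*v/4.36+OFF],rate=.1); claw.clamp()
E
python3 - <<'E'
from h import *
manip.line_to([*K,.1463],rate=.02); stat('relax')
turn(.416,0.2,4.37,K,n=.1); stat('a')
turn(0.2,-.9,4.15,K); stat('b')
claw.let_go(); manip.line_to([*K,.2],rate=.12)
r,_=look_ridge(K,.091,.9); v=(r-Y0)%(2*np.pi)
grip(.9,v); stat('g2'); turn(.9,-.9,v,K); stat('c'); claw.let_go(); manip.line_to([*K,.2],rate=.12)
r,_=look_ridge(K,.089,.9)
E
```

```text
relax yaw 0.416 p [0.493  0.33   0.1465] F [-0.5  1.5  4.3] M [ 0.4   0.49 -0.15] gap 0.0534 ff 30 t 99.0
a yaw 0.199 p [0.4934 0.3297 0.1463] F [-2.   1.3  7.2] M [ 0.25  0.67 -0.23] gap 0.0539 ff 30 t 99.7
b yaw -0.901 p [0.4937 0.3294 0.1454] F [-1.6  0.8  6.3] M [ 0.33  0.56 -0.19] gap 0.0536 ff 30 t 101.6
ridge (np.float64(1.7565955815285634), np.float32(70.94671), np.float32(243.58783)) collar 3.0665955815285635
g2 yaw 0.900 p [0.493  0.3298 0.145 ] F [-0.8  0.4  0.5] M [-0.05  0.09  0.01] gap 0.0533 ff 30 t 106.3
c yaw -0.897 p [0.4933 0.3303 0.1433] F [0.  4.  2.8] M [ 1.    0.1  -0.02] gap 0.0535 ff 30 t 109.3
ridge (np.float64(-0.04081565256009701), np.float32(83.71303), np.float32(246.38393)) collar 1.269184347439903
```

Run:
```python
from h import *
grip(.7,1.27); y=turn(.7,.7-1.15,1.27,K); stat('near')
y=turn(y,y-.35,.12,K,n=.02,lim=.7); stat('stop'); print(y)
```

```text
near yaw -0.448 p [0.4928 0.3295 0.1422] F [-0.5  1.1  4.1] M [ 0.19  0.27 -0.11] gap 0.0533 ff 30 t 115.9
limit 0.7073346236992571
stop yaw -0.644 p [0.4925 0.3298 0.142 ] F [-2.3  0.8  6.5] M [0.05 0.58 0.71] gap 0.0534 ff 30 t 118.4
-0.6444444444444444
```

The shut stop is felt. I press slightly further to confirm it, relax, release and verify.

Run:
```python
from h import *
y=turn(yaw(),yaw()-.03,0,K,n=.015,lim=1.1); stat('press')
y=turn(y,y+.05,0,K,n=.025); stat('relax')
claw.let_go(); manip.line_to([*K,.22],rate=.12)
for a in (.9,2.9):
    r,im=look_ridge(K,.088,a)
manip.movep([.45,.1,.35],rot(.9)); c,t=shot('top'); cv2.imwrite('pics/t6.png',t)
print(tops()[0]); stat()
s=read_camera('side'); cv2.imwrite('pics/fin.png',np.hstack([cv2.resize(s[220:360,80:280],(400,280),interpolation=2),cv2.resize(t[80:300,90:404],(400,280))]))
```

```text
press yaw -0.673 p [0.4921 0.3293 0.142 ] F [-3.2 -0.3  8.2] M [-0.24  0.97  0.64] gap 0.0535 ff 30 t 119.2
relax yaw -0.625 p [0.4929 0.3293 0.1421] F [-0.4 -1.   5.3] M [-0.18  0.42  0.05] gap 0.0534 ff 30 t 119.9
ridge (np.float64(-1.3165856262509212), np.float32(82.36112), np.float32(247.64143)) collar 6.2765996809286655
ridge (np.float64(-1.3168029016060538), np.float32(132.77734), np.float32(235.31)) collar 6.276382405573532
[]
 yaw 0.901 p [0.45   0.1005 0.3499] F [ 0.  -0.1  0.7] M [-0.03  0.03  0.03] gap 0.0880 ff 0 t 126.5
```

View pics/fin.png

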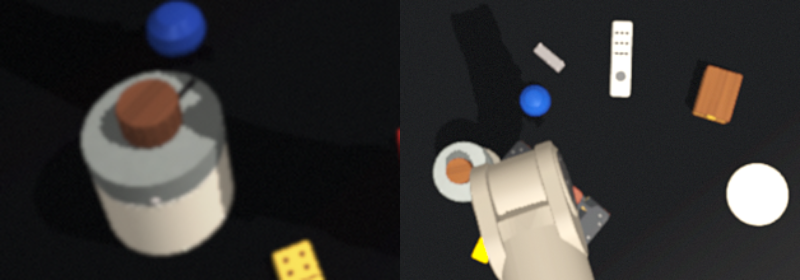

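The lid is shut, with the ridge back at -1.317 as at the start. The coaster is empty, the bystanders are in place and no dominoes are left out. Handing in.

```bash
python3 -c "
from workcell import *
print(manip.job_done())"
```

```text
the job is handed in; nothing more can be done
None
```

The job is handed in: all four dominoes are in the canister, the lid is screwed back on to its hard stop with its ridge at the starting angle, and I moved nothing else; it took about 127 of the 210 s.

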